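Tip the washed toys into the steriliser and open the child-proof tablet bottle

TASK

The washed toys lie on the steriliser's hinged draining tray: lift the tray by its mint bar so that all three slide into the clear box, then let the tray back down flat. Then open the sterilising-tablet bottle beside it: press its child-proof cap down, and while it is pressed twist it anticlockwise until it comes free, then lift it off. Finish while still holding the cap in the gripper, level and still, about 6 cm straight above where it sat, and leave the other things on the shelf undisturbed.

Things in the scene. Friction and masses are not known exactly. Their poses are not given: they have to be found in the camera images.
- tray (a joint): tip angle in rad of the white draining tray: 0 = flat on its legs, stop at 1.25. The tray (208 wide x 126 mm deep, 22 mm rims on three sides, open towards the box, 250 g plus about 135 g of toys) is hinged at the clear box; raising its bar tips it. Unsprung: it drops back flat by its weight. Toys slide off at 0.45 to 0.65 rad; 1.05 rad surely empties it
- tray_hinge (a point): middle of the tray's hinge line, 92 mm above the shelf at the near top edge of the clear box. Axes of the tray: x from the bar towards the box, y along the hinge, z out of the tray floor (they turn with the tray)
- tray_bar (a point): middle of the tray's mint bar handle: a round bar 12 mm thick and 110 mm long, parallel to the hinge, 170 mm from it and 100 mm above the shelf when flat, axes as the tray's. 38 mm free between bar and tray rim; legs below are clear of it. It swings up in an arc about the hinge; gripped across from above it can turn between the fingers, so the gripper may stay pointing down
- box_floor (a point): centre of the inner floor of the clear acrylic box with mint rim stripes, 5 mm above the shelf. Inside 135 (x, away from the tray) x 208 (y) mm, walls 82 mm high. Its clear flip lid stands open on the far side, 140 mm tall. Box, legs and tray are fixed to the shelf
- ring_rattle: yellow ring rattle, 61 mm across, 15 thick, with three coloured beads, 40 g. Origin: centre of its underside
- dumbbell_rattle: beechwood dumbbell rattle with red bands, 66 mm long (its x), ends 38 mm across, 50 g. Origin: middle of its length, at its underside (19 mm off its axis)
- teether: mint flower-shaped teether, 58 mm across, 14 thick, 45 g. Origin: centre of its underside
- bottle: amber tablet bottle with a white label and blue stripe, 49 mm across, clamped in a pine dock (90 x 90 mm, 42 high) that is fixed to the shelf, so it cannot turn. Origin: under it on the shelf, z up along the bottle's axis; the closed cap's underside sits 100.5 mm above it
- cap: white ribbed push-and-turn cap with a red pointer along its x, 56 mm across, 30.5 high, 30 g, loose on the neck with about 1.5 mm of play. Origin: centre of its underside (open end), z up. Closed, its axes are parallel to the bottle's. It can be pushed and twisted gripped across its sides; the bottle below is slimmer
- cap_top (a point): centre of the cap's top face, 131 mm above the shelf when closed. Three lugs lock the cap: it cannot turn or lift unless pushed down 3 mm or more (5 mm to a hard stop; spring 5.5 N at first, 10 N at the bottom). Held down, it must turn anticlockwise seen from above by 46 to 72 degrees (about 60; stop at about 75), then lifts straight off
- seal (a joint): travel in m of the blue sprung seal in the bottle's mouth: 0 with the cap closed, 0.005 with the cap pressed fully down, -0.004 with the cap off
- red_cup: red plastic stacking cup, 64 mm across, 55 mm high, a bystander. Origin: its underside
- cream_jar: squat white cream jar with a blue lid, 58 mm across, 45 mm high, a bystander. Origin: its underside
- feeding_bottle: pale clear baby bottle with a mint cap, 58 mm across, 150 mm high, a bystander. Origin: its underside
- wood_car: small beech toy car with a mint cabin, 85 x 51 x 50 mm, a bystander. Origin: its underside
- hairbrush: baby hairbrush with a beech handle, lying flat, a bystander. Origin: its underside
Not all that is in view belongs to the job. What is shaped like the bottle but red is not meant. What is shaped like the dumbbell_rattle but yellow is not meant.

How it is judged:
By the outcome, as a careful person would: the job done as asked, in the order asked, and still so for the second after the job is handed in, while the arm keeps its last pose, push and grip.
It also fails if it takes over 64 s, if anything falls off the work surface, if the arm or the gripper's body presses on something with over 40 N, if the wrist force passes 120 N, or if a joint passes its speed limit or range.

ROBOT

A 7-joint arm with a two-finger parallel gripper is mounted at the origin on the work surface. World frame = base frame: x ahead of the robot, y to its left, z up, the work surface at z = 0. Lengths are in m, angles in degrees, forces in N, time in s.
With the tool pointing down it reaches from about 0.425 to 0.875 m from the base axis. Payload 4.7 kg.
Tool frame: the origin (TCP) lies between the finger pads; the fingertips stand 8 mm ahead of it and the grasp point (between the pads) lies 11 mm behind it; z points along the fingers, y is the line along which they close (so a half turn about z gives the same grasp; the last joint's range is limited). The gripper opens to 87 mm and grips with 3 to 60 N. Pads are 19 mm wide; open, the fingers measure 117 mm over their backs; the gripper's body (75 mm by 190 mm) begins 51 mm behind the grasp point.
Start: joints at [66.297, 18.392, -4.016, 83.108, 1.295, 78.541, -3.26], TCP at [0.27, -0.591, 0.231] pointing down, gripper open.
Joint ranges: [-163.93, 163.93], [-17.29, 119.83], [-79.2, 71.16], [3.27, 140.29], [-89.18, 269.18], [5.43, 117.66], [-154.24, 154.24]. Speed limits (degrees/s): [147.25, 147.25, 180, 180, 180, 180, 180].

INTERFACE

Orientations are given as [roll, pitch, yaw] about the fixed x, y, z axes, in that order (R = Rz(yaw) Ry(pitch) Rx(roll)).
In Python, from cell import env, viewer gives the robot as it stands. The module is installed in compiled form; this text tells all that it offers.
- The arm moves only by the tool arm_command, never from a script. Its argument "series" is a list of rows, each a list of 2 entries, a list of its own where there are three numbers: the shift along the tool's x, y, z in mm, then the turn about the tool's z in rad. A call has exactly 5 rows; each row is the pose to reach, as a shift and turn from the pose commanded when the call began, along the tool's axes at that moment; what a row does not reach only later rows make up. A row lasts 1/10 s, in which the tool goes at most 50 mm and 8.59 degrees, less where a joint would pass 70% of its speed; a pose out of reach is approached as far as the arm can. A call with a gripper value outside its range is refused whole. "grip" is the gripper command: -1 is fully open, 1 is shut, values between are in proportion, set as the call begins (left out, the last holds). The fingers move at their own pace and stop on an object; "grip_force" is the grip in N (left out, the last holds). Time passes only in rows, so rows that repeat a pose let the fingers close, or fill a call up. It gives the time, the measured TCP pose, the force, the opening and the grip force at its end, in the units of the state.
- env.get_obs(): the state, without advancing time (a new reading comes with each control period).
- viewer.read_camera(name): name is "scene" or "top"; returns (picture, depth): 420x560x3 uint8, blue, green, red; 420x560 float32, m along the optical axis (not along the pixel's ray), 0 where there is no reading.
- viewer.calibration(name): a dict with "K" (3x3 intrinsics, pixels), "T" (4x4, takes a point from camera to world coordinates). Camera axes: x right, y up, looking along -z (the intrinsics and any distortion apply to the point x, -y, -z); pixel columns grow to the right and rows downward; lengths in m; the calibration is good to about 2 mm. A picture is of the moment at which its call begins. calibration takes no time and is no camera call.
- env.sign_off(): hands the job in; it is judged then, once.
The state is a dict: "time_s": time; "qpos": joint angles; "joint_velocities": joint speeds; "effort": joint torques, N m; "tool_pos": TCP position; "tool_rot": TCP orientation; "force": force on the tool from outside, world axes, zero at the start; "wrist_torque": the same for the moment, N m; "grip_width": finger opening in m; "grasp_force": force on a finger pad.
Only numpy, scipy, OpenCV 4.12 (cv2) and the standard library are available. Lean on these libraries where they do the work, as an engineer would, in place of code of your own. Each camera call takes 0.05 s, during which the arm holds its last target. There are 200 camera calls.

## Working session

There is one attempt and no reset: what is moved stays moved. The work goes in short steps, Python scripts to look and compute and a tool call to move; the robot and the scene stay as the last step left them, time stands still between calls to the robot, and variables do not carry over. Pictures are saved under pics/ and viewed, at most 10 in all, crops included, and the job is handed in when it is done.

Besides the shell and the picture viewer there is one more tool, called after "Call:" as a command line: name --argument value ..., lists and objects as JSON in quotes. arm_command: Moves the arm, as the interface text tells. Its arguments: {"type":"object","properties":{"series":{"type":"array"},"grip":{"type":"number"},"grip_force":{"type":"number"}},"required":["series"]}

```bash
mkdir -p pics; cat > h.py <<'E'
import numpy as np, cv2
from cell import env, viewer
def grab(n):
    im,d=viewer.read_camera(n); return im,d
def world(n,d,u,v,r=1):
    c=viewer.calibration(n);K=c["K"];p=d[v-r:v+r+1,u-r:u+r+1];z=np.median(p[p>0])
    q=np.array([(u-K[0,2])/K[0,0]*z,-(v-K[1,2])/K[1,1]*z,-z,1]);return (c["T"]@q)[:3]
def pix(n,P):
    c=viewer.calibration(n);q=np.linalg.inv(c["T"])@np.append(P,1);q=q[:3]*[1,-1,-1];q=c["K"]@q;return q[:2]/q[2]
E
python3 - <<'E'
from h import *
for n in("scene","top"):
    im,d=grab(n);np.save(f"{n}_d.npy",d);cv2.imwrite(f"pics/{n}0.png",im)
    c=viewer.calibration(n);print(n,c["K"].round(1).tolist(),c["T"].round(3).tolist(),[k for k in c])
o=env.get_obs();print({k:np.round(v,3).tolist() for k,v in o.items()})
E
```

```text
scene [[483.8, 0.0, 279.6], [0.0, 483.8, 206.5], [0.0, 0.0, 1.0]] [[0.523, -0.662, 0.538, 1.33], [0.853, 0.405, -0.33, -0.511], [0.0, 0.631, 0.776, 1.255], [0.0, 0.0, 0.0, 1.0]] ['K', 'T']
top [[530.2, 0.0, 273.5], [0.0, 530.2, 208.7], [0.0, 0.0, 1.0]] [[-0.022, 0.976, -0.216, 0.238], [-1.0, -0.023, -0.0, -0.022], [-0.005, 0.216, 0.976, 1.519], [0.0, 0.0, 0.0, 1.0]] ['K', 'T']
{'time_s': 0.1, 'qpos': [66.294, 18.438, -4.016, 83.166, 1.296, 78.54, -3.261], 'joint_velocities': [0.021, -0.099, 0.063, -0.205, 0.045, 0.041, 0.041], 'effort': [-0.0, -49.257, -0.406, -31.34, -0.064, 0.039, 0.0], 'tool_pos': [0.269, -0.591, 0.23], 'tool_rot': [-179.902, 0.006, 24.516], 'force': [-1.058, 0.047, -0.03], 'wrist_torque': [-0.011, 0.023, 0.033], 'grasp_force': 0.0, 'grip_width': 0.087}
```

View pics/scene0.png

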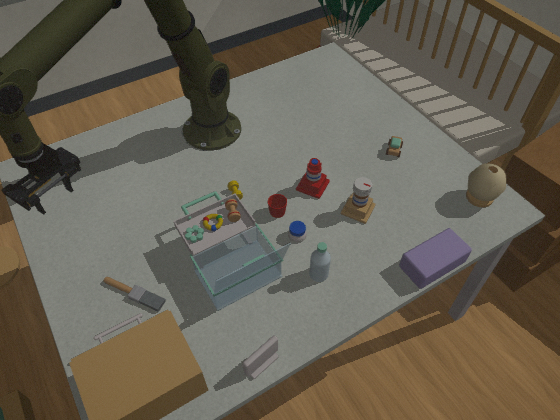

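View pics/top0.png

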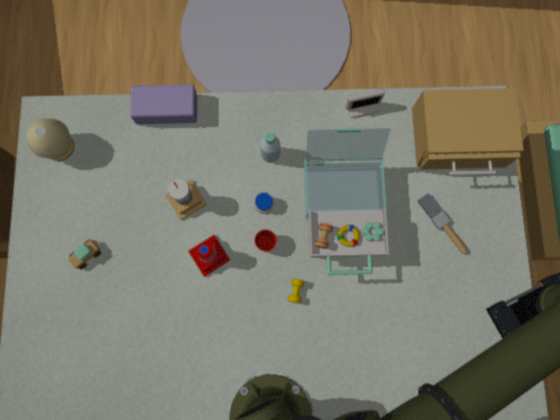

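The scene view shows the tray with its mint bar at scene (200,203), top (349,271). The amber bottle with the white cap is in a pine dock at scene (362,190), top (179,190). The red look-alike in a red dock is at top (208,250), and the yellow dumbbell at top (296,290). I take the amber bottle in the pine dock, since it fits the description. I'll confirm that and the bar in one enlarged crop.

```bash
python3 - <<'E'
from h import *
t=cv2.imread("pics/top0.png");s=cv2.imread("pics/scene0.png")
f=lambda im,u,v,w,h,k:cv2.resize(im[v:v+h,u:u+w],None,fx=k,fy=k,interpolation=cv2.INTER_CUBIC)
a=np.hstack([f(t,300,200,100,75,4),f(t,155,165,67,50,6)[:300,:400]])
b=np.hstack([f(s,170,180,100,75,4),f(s,330,165,67,50,6)[:300,:400]])
cv2.imwrite("pics/crop1.png",np.vstack([a[:,:800],b[:,:800]]))
d=np.load("top_d.npy")
for u,v in[(331,271),(349,271),(368,271),(349,272),(349,270),(179,190),(175,190),(183,190),(179,186),(179,194),(208,250),(265,241),(264,203),(270,140)]:print(u,v,world("top",d,u,v,0).round(4))
E
```

```text
331 271 [ 0.3774 -0.1705  0.1096]
349 271 [ 0.3765 -0.2185  0.1074]
368 271 [ 0.3758 -0.2696  0.1033]
349 272 [ 0.3743 -0.219   0.1026]
349 270 [ 0.3794 -0.219   0.1052]
179 190 [0.6032 0.2328 0.1306]
175 190 [0.6029 0.2433 0.1327]
183 190 [0.6034 0.2223 0.129 ]
179 186 [0.6149 0.2333 0.129 ]
179 194 [0.5916 0.2323 0.1324]
208 250 [0.44   0.1554 0.1159]
265 241 [0.4787 0.0049 0.0033]
264 203 [0.5806 0.0049 0.0498]
270 140 [ 0.7334 -0.0164  0.1489]
```

View pics/crop1.png

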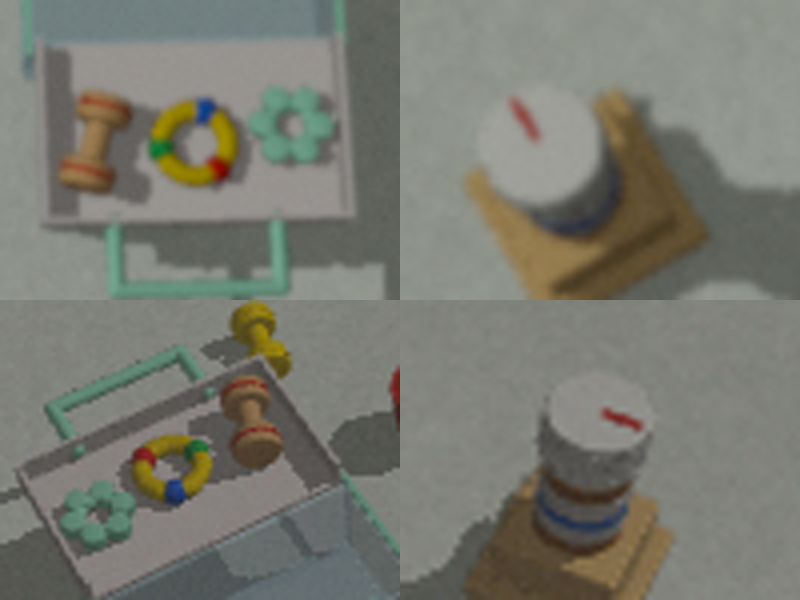

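Crop: the pine dock holds the amber bottle with the blue-striped label and white cap, so that is the one meant. Cap top centre is at about top (178,189). The bar runs from (327.6,271.8) to (371.6,272.1), and the hinge edge is at about y 209.

```bash
cat >> h.py <<'E'
def ray(n,u,v,z):
    c=viewer.calibration(n);K=c["K"];T=c["T"];r=T[:3,:3]@np.array([(u-K[0,2])/K[0,0],-(v-K[1,2])/K[1,1],-1]);o=T[:3,3];return o+r*(z-o[2])/r[2]
def to(P,yaw):
    "shift in tool axes mm and turn rad from current pose (tool down)"
    from scipy.spatial.transform import Rotation as R
    o=env.get_obs();r=R.from_euler("xyz",o["tool_rot"],degrees=True)
    print("tcp",np.round(o["tool_pos"],4),np.round(o["tool_rot"],2),"shift",(r.inv().apply(np.array(P)-o["tool_pos"])*1000).round(1),"turn",round(-np.deg2rad((yaw-o["tool_rot"][2]+180)%360-180),3),"t",o["time_s"])
E
python3 - <<'E'
from h import *
S=lambda x,y:(170+(x+.5)/4-.5,180+(y-300+.5)/4-.5)
for nm,p in dict(e1=(327.6,271.8),e2=(371.6,272.1),rimL=(310.4,254.8),rimR=(388,253.2),hL=(310.8,209.5),hR=(383,209.5)).items():
    print(nm,ray("top",*p,.1 if nm[0]=='e' else .114 if nm[0]=='r' else .1).round(4))
print("bar scene",ray("scene",*S(48,408),.1).round(4),ray("scene",*S(181,350),.1).round(4))
print("cap top",ray("top",178.1,189,.131).round(4),"scene",ray("scene",330+(600-400)/6,165+(412-300)/6,.131).round(4))
to([.378,-.219,.16],90)
E
```

```text
e1 [ 0.3764 -0.1623  0.1   ]
e2 [ 0.373  -0.2796  0.1   ]
rimL [ 0.4212 -0.1172  0.114 ]
rimR [ 0.4208 -0.3238  0.114 ]
hL [ 0.5477 -0.1238  0.1   ]
hR [ 0.5431 -0.3214  0.1   ]
bar scene [ 0.3725 -0.2775  0.1   ] [ 0.3731 -0.1638  0.1   ]
cap top [0.606  0.2352 0.131 ] scene [0.609  0.2367 0.131 ]
tcp [ 0.2695 -0.591   0.2296] [-1.799e+02  1.000e-02  2.452e+01] shift [ 253.1 -293.3   70. ] turn -1.143 t 0.1
```

Call:
arm_command --series '[[[28, -33, 4], -0.12], [[56, -66, 8], -0.24], [[84, -99, 12], -0.36], [[112, -132, 16], -0.48], [[140, -165, 20], -0.6]]' --grip -0.2

```text
time_s: 0.6
tool_pos: [0.3286, -0.3813, 0.21]
tool_rot: [-180.0, -0.0, 59.2]
force: [1.3, 0.2, 0.2]
grip_width: 0.0565
grasp_force: 0.0
```

```bash
python3 -c "
from h import *
to([.374,-.2205,.17],89)"
```

```text
tcp [ 0.3286 -0.3813  0.21  ] [-179.97   -0.     59.17] shift [161.3 -43.4  40. ] turn -0.521 t 0.6
```

Call:
arm_command --series '[[[36, -10, 9], -0.12], [[72, -19, 18], -0.24], [[108, -29, 27], -0.36], [[144, -38, 36], -0.48], [[161, -43, 40], -0.52]]'

```text
time_s: 1.1
tool_pos: [0.3752, -0.2198, 0.1696]
tool_rot: [-179.9, -0.1, 89.0]
force: [-0.1, 0.2, -0.1]
grip_width: 0.0523
grasp_force: 0.0
```

```bash
python3 - <<'E'
from h import *
to([.374,-.2205,.089],89)
im,d=grab("scene");print(env.get_obs()["grip_width"],np.round(env.get_obs()["qpos"],1))
cv2.imwrite("pics/s1.png",cv2.resize(im[90:270,140:380],None,fx=3.3,fy=3.3))
E
```

```text
tcp [ 0.3752 -0.2198  0.1696] [-1.7993e+02 -6.0000e-02  8.9050e+01] shift [-0.9 -1.1 80.6] turn 0.001 t 1.1
0.05243988339316693 [ 51.3  -5.  -23.3 115.8  -2.2  68.9  28.1]
```

View pics/s1.png

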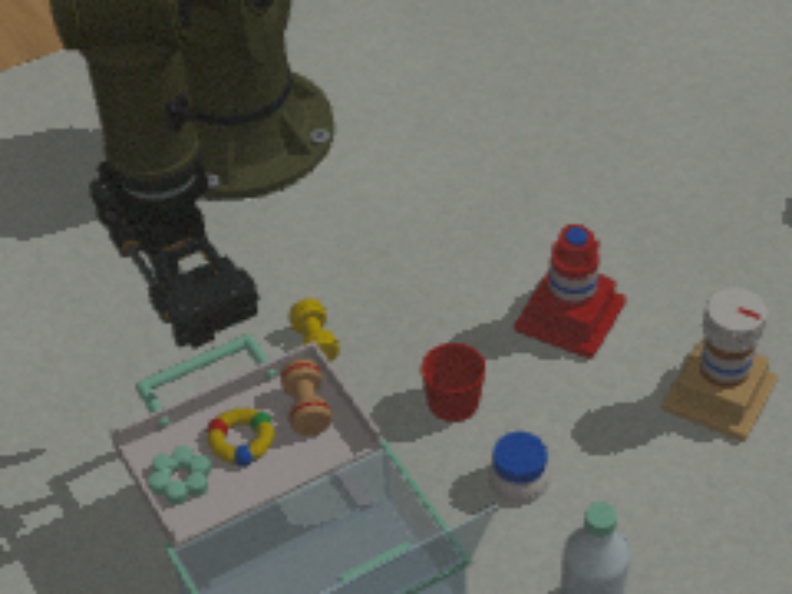

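The gripper hangs above the bar, centred between its arms, which are at crop (145,385) and (255,345). I'll narrow the opening to clear the rim, then descend and grip.

Call:
arm_command --series '[[[0, 0, 5], 0], [[0, -1, 25], 0], [[0, -1, 50], 0], [[0, -1, 75], 0], [[0, -1, 81], 0]]' --grip 0.22 --grip_force 15

```text
time_s: 1.65
tool_pos: [0.3716, -0.2242, 0.0871]
tool_rot: [-179.8, -0.1, 88.4]
force: [-0.5, 0.5, 0.4]
grip_width: 0.0348
grasp_force: 0.0
```

Call:
arm_command --series '[[[0, 0, 0], 0], [[0, 0, 0], 0], [[0, 0, 0], 0], [[0, 0, 0], 0], [[0, 0, 0], 0]]' --grip 1

```text
time_s: 2.15
tool_pos: [0.3751, -0.2239, 0.0907]
tool_rot: [179.9, 0.1, 88.7]
force: [0.4, -1.3, 2.2]
grip_width: 0.0114
grasp_force: 15.0
```

```bash
python3 - <<'E'
from h import *
im,d=grab("top");o=env.get_obs();print(o["grip_width"],o["grasp_force"],o["force"],o["tool_pos"])
b=np.array(o["tool_pos"])+[0,0,.011]
h=np.array([b[0]+.17,0,b[2]-.008])
for a in(.2,.4,.6,.8,1.0,1.1,1.15):
    print(a,(1000*np.array([.17*(1-np.cos(a))+.008*np.sin(a),.17*np.sin(a)-.008*(1-np.cos(a))])).round(1))
E
```

```text
0.011686798397448158 14.97913733124733 [ 1.23046958 -0.92038564  2.78683362] [ 0.37507825 -0.22392313  0.09067981]
0.2 [ 5.  33.6]
0.4 [16.5 65.6]
0.6 [34.2 94.6]
0.8 [ 57.3 119.5]
1.0 [ 84.9 139.4]
1.1 [100.  147.1]
1.15 [107.9 150.4]
```

Call:
arm_command --series '[[[0, 0.5, -6.8], 0], [[0, 1.2, -13.6], 0], [[0, 2.2, -20.3], 0], [[0, 3.4, -27], 0], [[0, 5, -33.6], 0]]'

```text
time_s: 2.7
tool_pos: [0.3801, -0.2239, 0.1238]
tool_rot: [179.8, 0.1, 88.7]
force: [5.0, -2.9, -3.6]
grip_width: 0.0112
grasp_force: 15.0
```

Call:
arm_command --series '[[[0, 1.8, -6.6], 0], [[0, 3.8, -13.1], 0], [[0, 6.1, -19.5], 0], [[0, 8.7, -25.8], 0], [[0, 11.5, -32], 0]]'

```text
time_s: 3.2
tool_pos: [0.3919, -0.2238, 0.1555]
tool_rot: [179.8, 0.1, 88.7]
force: [6.4, -2.8, -5.5]
grip_width: 0.0109
grasp_force: 15.0
```

Call:
arm_command --series '[[[0, 3.1, -6.1], 0], [[0, 6.4, -12], 0], [[0, 9.9, -17.9], 0], [[0, 13.7, -23.5], 0], [[0, 17.7, -29], 0]]'

```text
time_s: 3.7
tool_pos: [0.4084, -0.2239, 0.184]
tool_rot: [180.0, -0.0, 88.7]
force: [4.6, -2.0, -6.3]
grip_width: 0.0112
grasp_force: 15.0
```

Call:
arm_command --series '[[[0, 4.2, -5.3], 0], [[0, 8.6, -10.4], 0], [[0, 13.3, -15.4], 0], [[0, 18.1, -20.2], 0], [[0, 23.1, -24.9], 0]]'

```text
time_s: 4.2
tool_pos: [0.4306, -0.224, 0.2095]
tool_rot: [-179.9, -0.0, 88.7]
force: [-2.4, 0.1, -0.6]
grip_width: 0.0117
grasp_force: 15.0
```

Call:
arm_command --series '[[[0, 5.2, -4.4], 0], [[0, 10.5, -8.5], 0], [[0, 16.1, -12.5], 0], [[0, 21.8, -16.3], 0], [[0, 27.6, -19.9], 0]]'

```text
time_s: 4.7
tool_pos: [0.4586, -0.2244, 0.2301]
tool_rot: [-179.9, -0.0, 88.7]
force: [-3.9, 2.6, 4.2]
grip_width: 0.0114
grasp_force: 15.0
```

Call:
arm_command --series '[[[0, 4, -2], 0], [[0, 8, -4], 0], [[0, 12, -6], 0], [[0, 15, -7.7], 0], [[0, 15, -7.7], 0]]'

```text
time_s: 5.2
tool_pos: [0.4745, -0.2246, 0.2379]
tool_rot: [180.0, -0.0, 88.7]
force: [-4.5, 4.6, 6.1]
grip_width: 0.0112
grasp_force: 15.0
```

```bash
python3 - <<'E'
from h import *
im,d=grab("scene");im2,_=grab("top")
cv2.imwrite("pics/s2.png",np.hstack([cv2.resize(im[150:310,150:300],None,fx=2.5,fy=2.5),cv2.resize(im2[120:280,280:430],None,fx=2.5,fy=2.5)]))
E
```

```text
(no output)
```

View pics/s2.png

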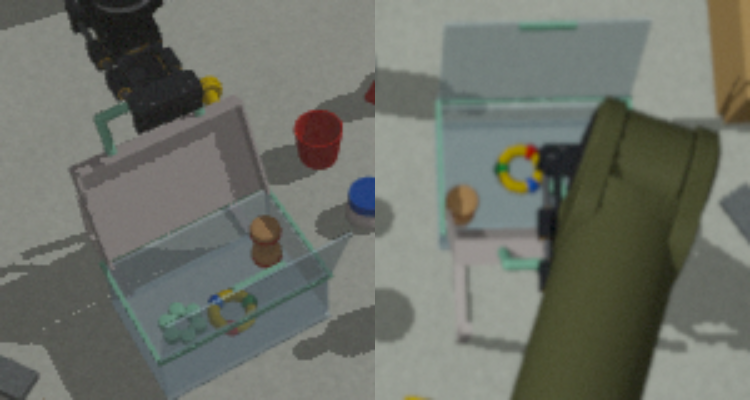

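The tray is empty. The teether is at crop (182,322), the ring at (232,310), and the dumbbell stands upright in the box at (266,240). I'll lower the tray along the same arc.

Call:
arm_command --series '[[[0, -3, 1.7], 0], [[0, -6, 3.3], 0], [[0, -9, 4.9], 0], [[0, -12, 6.4], 0], [[0, -15, 7.7], 0]]'

```text
time_s: 5.8
tool_pos: [0.4596, -0.2246, 0.2299]
tool_rot: [179.9, 0.0, 88.7]
force: [-0.8, 2.9, 2.7]
grip_width: 0.0117
grasp_force: 15.0
```

Call:
arm_command --series '[[[0, -5.8, 3.6], 0], [[0, -11.5, 7.4], 0], [[0, -17.1, 11.4], 0], [[0, -22.4, 15.5], 0], [[0, -27.6, 19.9], 0]]'

```text
time_s: 6.3
tool_pos: [0.4309, -0.2246, 0.2083]
tool_rot: [180.0, 0.0, 88.7]
force: [0.1, 1.0, -1.2]
grip_width: 0.0115
grasp_force: 15.0
```

Call:
arm_command --series '[[[0, -5, 4.7], 0], [[0, -9.8, 9.5], 0], [[0, -14.5, 14.5], 0], [[0, -18.9, 19.6], 0], [[0, -23.1, 24.9], 0]]'

```text
time_s: 6.8
tool_pos: [0.4078, -0.2245, 0.1838]
tool_rot: [180.0, 0.1, 88.7]
force: [0.5, -1.0, -0.7]
grip_width: 0.0113
grasp_force: 15.0
```

Call:
arm_command --series '[[[0, -4, 5.5], 0], [[0, -7.8, 11.1], 0], [[0, -11.3, 17], 0], [[0, -14.6, 22.9], 0], [[0, -17.7, 29], 0]]'

```text
time_s: 7.3
tool_pos: [0.3903, -0.2242, 0.1548]
tool_rot: [180.0, 0.1, 88.7]
force: [0.5, -3.1, -1.6]
grip_width: 0.0114
grasp_force: 15.0
```

Call:
arm_command --series '[[[0, -2.8, 6.2], 0], [[0, -5.4, 12.5], 0], [[0, -7.7, 18.9], 0], [[0, -9.7, 25.4], 0], [[0, -11.5, 32], 0]]'

```text
time_s: 7.8
tool_pos: [0.3792, -0.2239, 0.1229]
tool_rot: [179.9, 0.1, 88.7]
force: [2.0, -5.3, -0.4]
grip_width: 0.012
grasp_force: 14.9
```

Call:
arm_command --series '[[[0, -1.6, 6.6], 0], [[0, -2.8, 13.3], 0], [[0, -3.8, 20], 0], [[0, -4.5, 26.8], 0], [[0, -5, 33.6], 0]]'

```text
time_s: 8.3
tool_pos: [0.3751, -0.2237, 0.0908]
tool_rot: [179.9, 0.1, 88.7]
force: [-4.1, -0.2, 21.7]
grip_width: 0.0114
grasp_force: 15.0
```

Call:
arm_command --series '[[[0, 0, 0], 0], [[0, 0, 0], 0], [[0, 0, 0], 0], [[0, 0, 0], 0], [[0, 0, 0], 0]]' --grip 0.22

```text
time_s: 8.8
tool_pos: [0.3737, -0.2228, 0.0893]
tool_rot: [-180.0, -0.0, 88.7]
force: [0.9, -0.2, 0.2]
grip_width: 0.033
grasp_force: 0.0
```

Call:
arm_command --series '[[[0, 0, -10], 0], [[0, 0, -40], 0], [[0, 0, -80], 0], [[0, 0, -120], 0], [[0, 0, -155], 0]]'

```text
time_s: 9.3
tool_pos: [0.3742, -0.2231, 0.2475]
tool_rot: [179.9, 0.1, 88.7]
force: [0.8, -0.2, 0.4]
grip_width: 0.0337
grasp_force: 0.0
```

```bash
python3 - <<'E'
from h import *
im,d=grab("scene");im2,_=grab("top")
cv2.imwrite("pics/s3.png",np.hstack([cv2.resize(im[150:310,150:300],None,fx=2.6,fy=2.6),cv2.resize(im2[120:280,280:430],None,fx=2.6,fy=2.6)]))
o=env.get_obs();print(np.round(o["qpos"],1))
to([.6,.1,.26],60)
E
```

```text
[ 52.1  -8.3 -22.3 109.1  -3.1  78.   29.3]
tcp [ 0.3766 -0.2245  0.2505] [179.52   0.34  88.69] shift [329.4 216.   -9.6] turn 0.501 t 9.4
```

View pics/s3.png

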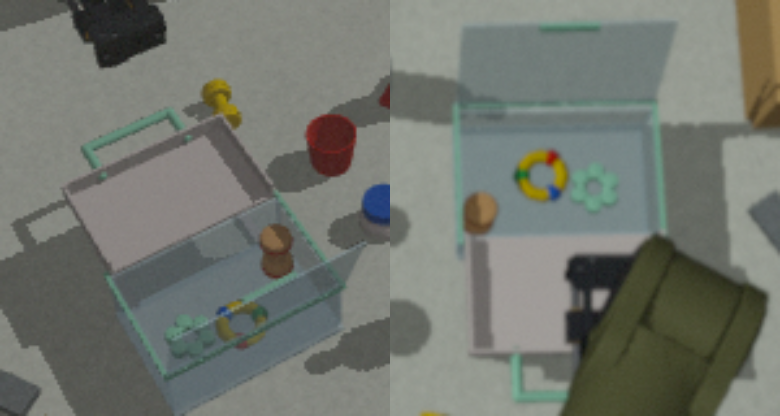

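The tray is flat and empty, with all three toys inside the box walls: top crop ring (541,175), teether (594,187), dumbbell (480,212). Next I'll refine the cap centre from the saved depth.

Call:
arm_command --series '[[[45, 21, 0], 0], [[90, 42, 0], 0], [[135, 63, 0], 0], [[180, 84, 0], 0], [[220, 104, 0], 0]]' --grip -1

```text
time_s: 9.9
tool_pos: [0.4832, -0.0031, 0.2447]
tool_rot: [180.0, 0.0, 88.7]
force: [0.1, 0.1, -0.2]
grip_width: 0.0661
grasp_force: 0.0
```

Call:
arm_command --series '[[[45, 21, 0], 0], [[90, 42, 0], 0], [[135, 63, 0], 0], [[175, 84, 0], 0], [[205, 100, 0], 0]]'

```text
time_s: 10.4
tool_pos: [0.5879, 0.1999, 0.244]
tool_rot: [-179.9, -0.1, 88.8]
force: [0.5, 0.1, -0.1]
grip_width: 0.0869
grasp_force: 0.0
```

```bash
python3 - <<'E'
from h import *
for n in("top","scene"):
    d=np.load(n+"_d.npy");c=viewer.calibration(n);K=c["K"];v,u=np.mgrid[:420,:560]
    P=np.stack([(u-K[0,2])/K[0,0]*d,-(v-K[1,2])/K[1,1]*d,-d],-1)@c["T"][:3,:3].T+c["T"][:3,3]
    m=(np.hypot(P[...,0]-.607,P[...,1]-.236)<.045)&(abs(P[...,2]-.131)<.008)
    Q=P[m];(x,y),r=cv2.minEnclosingCircle(Q[:,:2].astype(np.float32));print(n,m.sum(),Q.mean(0).round(4),(x,y),r,np.median(Q[:,2]))
o=env.get_obs();print(np.round(o["qpos"],1))
to([.6075,.236,.18],88.7)
E
```

```text
top 339 [0.6069 0.2352 0.1305] (0.6071611046791077, 0.23536475002765656) 0.028795935213565826 0.13050726820780523
scene 218 [0.6086 0.2335 0.1302] (0.6078077554702759, 0.23418733477592468) 0.02989158034324646 0.1304766489185467
[ 17.3  21.1 -49.4  85.1  15.9  81.2 -33.8]
tcp [0.5879 0.1999 0.244 ] [-1.7993e+02 -7.0000e-02  8.8790e+01] shift [36.4 18.9 64. ] turn 0.002 t 10.4
```

Call:
arm_command --series '[[[20, 10, 5], 0], [[35.5, 18.5, 10], 0], [[35.5, 18.5, 30], 0], [[35.5, 18.5, 50], 0], [[35.5, 18.5, 70], 0]]'

```text
time_s: 10.9
tool_pos: [0.6066, 0.2322, 0.1733]
tool_rot: [-179.9, 0.0, 88.7]
force: [-0.1, -0.7, -0.5]
grip_width: 0.0872
grasp_force: 0.0
```

Call:
arm_command --series '[[[0, 0, 18], 0], [[0, 0, 36], 0], [[0, 0, 54], 0], [[0, 0, 69], 0], [[0, 0, 71], 0]]'

```text
time_s: 11.4
tool_pos: [0.6057, 0.2313, 0.1009]
tool_rot: [-179.8, 0.1, 88.7]
force: [-0.8, -0.4, -0.2]
grip_width: 0.0873
grasp_force: 0.0
```

Call:
arm_command --series '[[[0, 0, 0], 0], [[0, 0, 0], 0], [[0, 0, 0], 0], [[0, 0, 0], 0], [[0, 0, 0], 0]]' --grip 1 --grip_force 30

```text
time_s: 11.9
tool_pos: [0.6072, 0.2322, 0.1041]
tool_rot: [180.0, -0.0, 88.7]
force: [-0.1, -0.8, 2.0]
grip_width: 0.0558
grasp_force: 30.0
```

```bash
python3 - <<'E'
from h import *
im,d=grab("scene")
cv2.imwrite("pics/s4.png",cv2.resize(im[90:240,270:430],None,fx=4,fy=4))
o=env.get_obs();print({k:np.round(o[k],3) for k in("tool_pos","tool_rot","force","wrist_torque","grip_width","grasp_force","qpos")})
E
```

```text
{'tool_pos': array([0.607, 0.232, 0.104]), 'tool_rot': array([ 1.79957e+02, -6.00000e-03,  8.86790e+01]), 'force': array([ 0.091, -0.853,  1.471]), 'wrist_torque': array([-0.059, -0.05 , -0.018]), 'grip_width': np.float64(0.056), 'grasp_force': np.float64(30.0), 'qpos': array([ 11.289,  30.593, -46.098,  90.315,  23.145,  69.009, -40.533])}
```

View pics/s4.png

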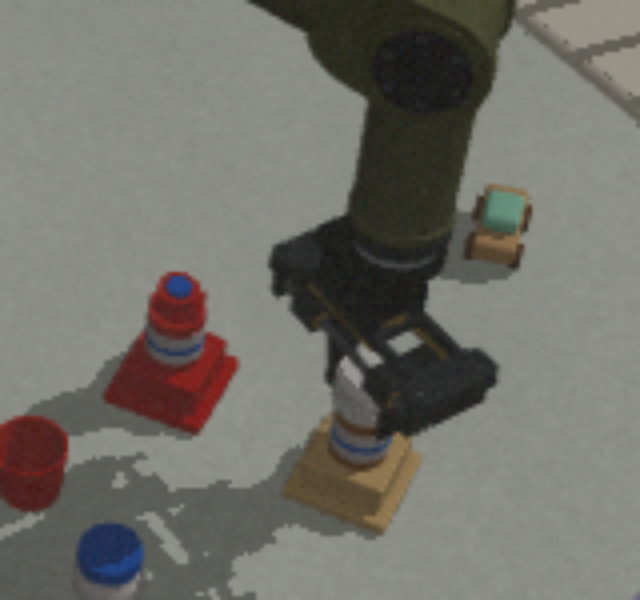

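The fingers straddle the cap, but the TCP sits about 3 mm short of it in y. I'll open, recentre and grip again.

Call:
arm_command --series '[[[0, 0, 0], 0], [[0, 0, 0], 0], [[0, 0, 0], 0], [[2.5, 0, 0], 0], [[2.5, 0, 0], 0]]' --grip -0.6

```text
time_s: 12.45
tool_pos: [0.6069, 0.2351, 0.1035]
tool_rot: [-180.0, -0.0, 88.7]
force: [0.8, 0.9, 0.2]
grip_width: 0.0695
grasp_force: 0.0
```

Call:
arm_command --series '[[[0, 0, 0], 0], [[0, 0, 0], 0], [[0, 0, 0], 0], [[0, 0, 0], 0], [[0, 0, 0], 0]]' --grip 1 --grip_force 35

```text
time_s: 12.95
tool_pos: [0.6072, 0.2346, 0.1035]
tool_rot: [180.0, -0.0, 88.7]
force: [1.3, 0.4, -0.7]
grip_width: 0.0551
grasp_force: 35.0
```

Call:
arm_command --series '[[[0, 0, 1], 0], [[0, 0, 2], 0], [[0, 0, 3], 0], [[0, 0, 4], 0], [[0, 0, 4.5], 0]]'

```text
time_s: 13.45
tool_pos: [0.6073, 0.2346, 0.1003]
tool_rot: [179.9, 0.0, 88.7]
force: [-1.8, -1.8, 7.7]
grip_width: 0.0553
grasp_force: 35.0
```

Call:
arm_command --series '[[[0, 0, 0], 0], [[0, 0, 0], 0], [[0, 0, 0], 0], [[0, 0, 0], 0], [[0, 0, 0], 0]]'

```text
time_s: 13.95
tool_pos: [0.6073, 0.2346, 0.1005]
tool_rot: [179.9, 0.0, 88.7]
force: [-2.5, -2.2, 7.1]
grip_width: 0.0559
grasp_force: 35.0
```

Call:
arm_command --series '[[[0, 0, 0.6], 0], [[0, 0, 1.2], 0], [[0, 0, 1.8], 0], [[0, 0, 2.4], 0], [[0, 0, 2.4], 0]]'

```text
time_s: 14.45
tool_pos: [0.6073, 0.2346, 0.0984]
tool_rot: [179.9, 0.0, 88.7]
force: [-2.2, -1.4, 9.8]
grip_width: 0.056
grasp_force: 35.0
```

Call:
arm_command --series '[[[0, 0, 0], -0.03], [[0, 0, 0], -0.06], [[0, 0, 0], -0.09], [[0, 0, 0], -0.12], [[0, 0, 0], -0.15]]'

```text
time_s: 14.95
tool_pos: [0.6081, 0.2353, 0.0988]
tool_rot: [179.8, -0.0, 97.3]
force: [-0.7, -1.3, 9.1]
grip_width: 0.0561
grasp_force: 35.0
```

Call:
arm_command --series '[[[0, 0, 0.5], -0.06], [[0, 0, 0.5], -0.12], [[0, 0, 0.5], -0.18], [[0, 0, 0.5], -0.24], [[0, 0, 0.5], -0.3]]'

```text
time_s: 15.45
tool_pos: [0.6085, 0.2358, 0.0986]
tool_rot: [179.8, 0.0, 114.6]
force: [-0.4, -0.3, 9.8]
grip_width: 0.0555
grasp_force: 35.0
```

Call:
arm_command --series '[[[0, 0, 0], -0.06], [[0, 0, 0], -0.12], [[0, 0, 0], -0.18], [[0, 0, 0], -0.24], [[0, 0, 0], -0.3]]'

```text
time_s: 15.95
tool_pos: [0.6084, 0.2359, 0.0986]
tool_rot: [179.8, 0.1, 131.8]
force: [0.5, 0.6, 9.5]
grip_width: 0.0558
grasp_force: 35.0
```

Call:
arm_command --series '[[[0, 0, 0], -0.06], [[0, 0, 0], -0.12], [[0, 0, 0], -0.18], [[0, 0, 0], -0.24], [[0, 0, 0], -0.3]]'

```text
time_s: 16.45
tool_pos: [0.6084, 0.2359, 0.0986]
tool_rot: [179.8, 0.1, 149.0]
force: [-0.1, 0.1, 9.6]
grip_width: 0.0555
grasp_force: 35.0
```

```bash
python3 - <<'E'
from h import *
o=env.get_obs();print({k:np.round(o[k],3) for k in("tool_pos","tool_rot","force","wrist_torque","grip_width","qpos")})
E
```

```text
{'tool_pos': array([0.608, 0.236, 0.099]), 'tool_rot': array([1.79795e+02, 1.29000e-01, 1.48985e+02]), 'force': array([-0.124,  0.067,  9.573]), 'wrist_torque': array([ 0.129, -0.064, -0.03 ]), 'grip_width': np.float64(0.056), 'qpos': array([ 18.064,  36.069, -57.615,  90.178,  31.707,  71.237,  14.068])}
```

Call:
arm_command --series '[[[0, 0, -1.5], 0], [[0, 0, -3], 0], [[0, 0, -4.5], 0], [[0, 0, -6], 0], [[0, 0, -7.5], 0]]'

```text
time_s: 16.95
tool_pos: [0.6081, 0.2357, 0.105]
tool_rot: [179.8, 0.1, 148.9]
force: [1.7, 2.0, 3.7]
grip_width: 0.0556
grasp_force: 35.0
```

Call:
arm_command --series '[[[0, 0, -1], 0], [[0, 0, -2], 0], [[0, 0, -3], 0], [[0, 0, -4], 0], [[0, 0, -5], 0]]'

```text
time_s: 17.45
tool_pos: [0.6069, 0.2344, 0.1078]
tool_rot: [-180.0, -0.0, 148.8]
force: [3.8, 3.0, -3.6]
grip_width: 0.0557
grasp_force: 35.0
```

Call:
arm_command --series '[[[0, 0, -1], 0], [[0, 0, -2], 0], [[0, 0, -3], 0], [[0, 0, -4], 0], [[0, 0, -4], 0]]'

```text
time_s: 17.95
tool_pos: [0.6069, 0.2343, 0.1127]
tool_rot: [-180.0, 0.0, 148.8]
force: [2.2, 2.2, -3.0]
grip_width: 0.0553
grasp_force: 35.0
```

```bash
python3 - <<'E'
from h import *
im,d=grab("scene")
cv2.imwrite("pics/s5.png",cv2.resize(im[160:225,330:395],None,fx=9,fy=9,interpolation=cv2.INTER_CUBIC))
o=env.get_obs();print({k:np.round(o[k],3) for k in("tool_pos","tool_rot","force","wrist_torque","grip_width")})
E
```

```text
{'tool_pos': array([0.607, 0.234, 0.113]), 'tool_rot': array([-1.79965e+02,  7.00000e-03,  1.48835e+02]), 'force': array([ 2.865,  0.961, -2.564]), 'wrist_torque': array([ 0.316, -0.703,  0.02 ]), 'grip_width': np.float64(0.055)}
```

View pics/s5.png

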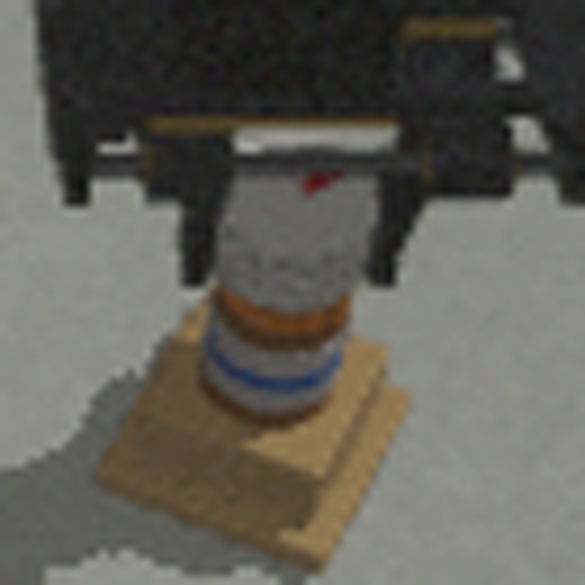

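The pointer has turned to crop (318,182) and the amber neck band has grown, so the cap is rising with the gripper. I'll keep lifting.

Call:
arm_command --series '[[[0, 0, -2], 0], [[0, 0, -4], 0], [[0, 0, -6], 0], [[0, 0, -8], 0], [[0, 0, -10], 0]]'

```text
time_s: 18.5
tool_pos: [0.6066, 0.2344, 0.1228]
tool_rot: [-179.9, -0.0, 148.8]
force: [0.3, -0.1, -0.6]
grip_width: 0.056
grasp_force: 35.0
```

Call:
arm_command --series '[[[0, 0, -5], 0], [[0, 0, -10], 0], [[0, 0, -15], 0], [[0, 0, -20], 0], [[0, 0, -25], 0]]'

```text
time_s: 19.0
tool_pos: [0.607, 0.2346, 0.1482]
tool_rot: [-180.0, 0.0, 148.8]
force: [0.3, -0.8, -1.1]
grip_width: 0.0556
grasp_force: 35.0
```

Call:
arm_command --series '[[[0, 0, -5], 0], [[0, 0, -10], 0], [[0, 0, -14], 0], [[0, 0, -16], 0], [[0, 0, -16], 0]]'

```text
time_s: 19.5
tool_pos: [0.6071, 0.2347, 0.164]
tool_rot: [180.0, 0.0, 148.8]
force: [-0.5, 0.3, -0.0]
grip_width: 0.0558
grasp_force: 35.0
```

```bash
python3 - <<'E'
from h import *
im,d=grab("scene");im2,_=grab("top")
cv2.imwrite("pics/s6.png",np.hstack([cv2.resize(im[145:235,320:410],(400,400),interpolation=cv2.INTER_CUBIC),cv2.resize(im2[90:290,230:430],(400,400))]))
o=env.get_obs();print({k:np.round(o[k],4) for k in("tool_pos","tool_rot","force","wrist_torque","grip_width","grasp_force")})
E
```

```text
{'tool_pos': array([0.6069, 0.2345, 0.1634]), 'tool_rot': array([-1.799796e+02, -4.600000e-03,  1.488441e+02]), 'force': array([ 0.9829,  0.0132, -0.7152]), 'wrist_torque': array([ 0.0347, -0.0715,  0.0403]), 'grip_width': np.float64(0.0555), 'grasp_force': np.float64(35.0)}
```

View pics/s6.png

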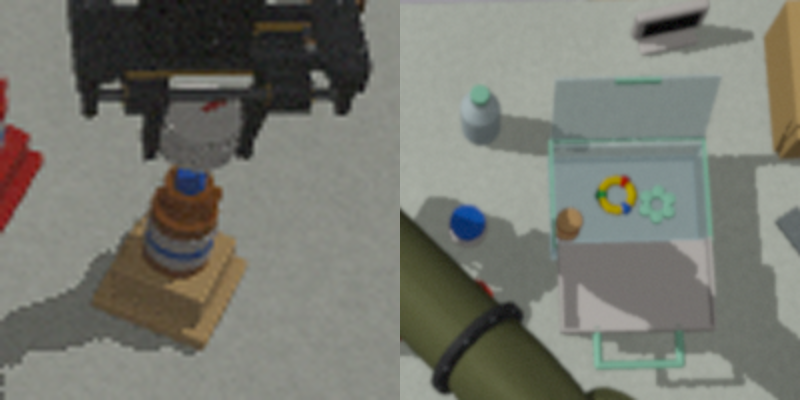

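The cap is off, held at crop (200,130) above the open neck, where the blue seal shows at (190,180). The box holds all three toys and the tray is flat. Let it settle, then hand in.

Call:
arm_command --series '[[[0, 0, 0], 0], [[0, 0, 0], 0], [[0, 0, 0], 0], [[0, 0, 0], 0], [[0, 0, 0], 0]]'

```text
time_s: 20.1
tool_pos: [0.607, 0.2346, 0.1636]
tool_rot: [-180.0, -0.0, 148.8]
force: [-0.1, -0.2, 0.4]
grip_width: 0.0558
grasp_force: 35.0
```

```bash
python3 -c "
from h import *
print(env.sign_off())"
```

```text
the job is handed in; nothing more can be done
None
```

The job is handed in at about 20 s on the clock: all three toys are in the box, the tray is flat, and the cap is off, held level and still about 6 cm above the bottle; the hand-in gave no verdict.

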